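# Hang the tool caddy on the panel screw at a phone repair bench

## Robot

A 7-joint arm with a two-finger parallel gripper is mounted at the origin on the work surface. World frame = base frame: x ahead of the robot, y to its left, z up, the work surface at z = 0. Lengths are in m, angles in rad, forces in N, time in s.
With the tool pointing down it reaches from about 0.4 to 0.875 m from the base axis. Payload 19.3 kg.
Tool frame: the origin (TCP) lies on the centre line of the jaws, within the pads' length; the fingertips stand 14 mm ahead of it and the grasp point (between the pads) lies 5 mm behind it; x points along the fingers, y is the direction in which the jaws open and shut, and the axes are right-handed (so a half turn about x gives the same grasp; the last joint's range is limited). The gripper opens to 85 mm and grips with 20 to 120 N. Pads are 22 mm wide; open, the fingers measure 114 mm over their backs; the gripper's body (76 mm by 85 mm) begins 54 mm behind the grasp point. The pads swing forward as they close: fully open they stand 13 mm farther back than shut.
Start: joints at [-0.07, 0.521, -0.036, 1.599, 0.021, 1.021, -0.113], TCP at [0.625, -0, 0.221] pointing down, gripper open.
Joint ranges: [-2.91, 2.91], [-0.3, 2.13], [-1.5, 1.42], [0.17, 2.43], [-1.26, 4.41], [0.16, 1.93], [-2.52, 2.52]. Speed limits (rad/s): [1.89, 1.89, 2.39, 2.39, 3.01, 3.01, 3.01].

## Interface

Orientations are given as [roll, pitch, yaw] about the fixed x, y, z axes, in that order (R = Rz(yaw) Ry(pitch) Rx(roll)).
In Python, from workcell import monitor, optics, bot gives the robot as it stands.
- The arm moves only by the tool arm_command, never from a script. Its arguments are lists of equal length, an entry for each row: "delta_pos": the shift along the tool's x, y, z as a fraction of full scale, a list of three; "rotation": the turn, a rotation vector about the tool's x, y, z as a fraction of full scale, a list of three. In form: {"delta_pos": [[dx, dy, dz], ...], "rotation": [[wx, wy, wz], ...]}. A call has 1 to 10 rows; each row shifts and turns the pose as measured when the row begins, along the tool's axes as they then stand; what a row does not reach is not made up. Full scale, the value 1, is 30 mm for a shift and 6 degrees for a turn. A row lasts 1/10 s, in which the tool goes at most 50 mm and 8.59 degrees, less where a joint would pass 70% of its speed; a pose out of reach is approached as far as the arm can. A call with a number of a shift or a turn outside -1 to 1 is refused whole. A call with a gripper value outside its range is refused whole. "gripper" is the closure, from -1 (fully open) to 1 (shut), so that 0 is half open, set as the call begins (left out, the last holds). The fingers move at their own pace and stop on an object; "grip_force" is the grip in N (left out, the last holds). Time passes only in rows, so rows that do not move let the fingers close. It gives the time, the measured TCP pose, the force and the opening at its end, in the units of the state.
- monitor.observe(): the state, without advancing time (a new reading comes with each control period).
- optics.grab_frame(name): name is "scene" or "side" or "wrist"; returns the picture (384x512x3 uint8, red, green, blue); there is no depth.
- optics.camera_params(name): a dict with "fx", "fy", "cx", "cy" (pixels), "origin" and "rotation" of the camera in the world. Camera axes: x right, y down, z forward; pixel columns grow to the right and rows downward; lengths in m; the calibration is good to about 2 mm. A picture is of the moment at which its call begins: read the wrist's pose just before it. camera_params takes no time and is no camera call; for the wrist camera it gives the pose at the moment of the call.
- bot.job_done(): hands the job in, once; it reports no verdict.
The state is a dict: "clock": time; "qpos": joint angles; "qd": joint speeds; "joint_efforts": joint torques, N m; "position": TCP position; "tool_rot": TCP orientation; "force": force on the tool from outside, world axes, zero at the start; "moment": the same for the moment, N m; "grip_width": finger opening in m.
Only numpy, scipy, OpenCV 4.12 (cv2) and the standard library are available. Lean on these libraries where they do the work, as an engineer would, in place of code of your own. Each camera call takes 0.05 s, during which the arm holds its last target. There are 200 camera calls.

## Task

Pick up the small aluminium tool caddy by its carrying bar and hang it on the screw of the tool panel: feel for the screw head with the keyhole in the caddy's back plate, gently, then draw the caddy down until the screw sits fully home in the narrow slot and bears its weight before you let go. Leave it hanging upright with its back plate against the panel; never press hard or let it drop, and leave the phone, the solder spool and the tin alone.

Things in the scene. Friction and masses are not known exactly. Their poses are not given: they have to be found in the camera images.
- caddy: Loose aluminium tool caddy, upright on the bench, 0.3 to 0.55 kg. Origin: mid bottom edge of the back plate's rear face (the face that goes against the panel). z up, x from that plate out over the tray (away from the panel once hung), y along the plate. Tray 125 mm deep (x), 110 wide, walls 40 high. Back plate 4 mm thick, 110 wide, 118 high, with a keyhole through it.
- caddy_bar (a point): Centre of the caddy's grey carrying bar, at x 66, y 0, z 85 mm in the caddy's frame: straight along y, 12 mm thick (x), 18 mm high (z), 102 mm between its end straps, free on both sides and above. Axes as the caddy's.
- keyhole (a point): Centre of the large eight-sided opening of the keyhole, on the rear face of the back plate (x 0, y 0, z 76 mm in the caddy's frame). The opening is 20 mm across; from its top a slot 10 mm wide runs up, ending 24.5 mm above this point; once hung, the screw's axis lies 21 mm above this point. Axes as the caddy's.
- panel: Fixed upright white tool panel, 260 mm wide, 190 high, on the bench. Its working face looks along its +x, away from the robot's base, and is free in front; a foot and two stays are behind. Origin: on the bench, in the plane of that face, at its middle; z up, y along the face.
- channel (a point): Middle of the black vertical channel, 11 mm wide, flush in the panel's face: panel x 0, y 0, z 145 mm, axes as the panel's. One screw stands out of it along +x: head 14 mm in diameter, 7 to 12 mm off the face, on a 7 mm neck. It is clamped fast at y 0 at a height that is not measured and differs each time: its axis is anywhere from 122 to 168 mm above the bench.
- phone: Bystander: black phone lying flat, 150 x 74 x 8 mm. Origin: centre of its underside.
- spool: Bystander: white solder spool standing on its flange, 60 mm in diameter, 34 mm high. Origin: centre of its underside.
- tin: Bystander: closed metal tin, 85 x 60 x 22 mm. Origin: centre of its underside.
Not all that is in view belongs to the job. Leave any brown, green or orange look-alike of the caddy alone.

How it is judged:
By the outcome, as a careful person would: the job done as asked, in the order asked, and still so for the second after the job is handed in, with the robot touching nothing.
It also fails if it takes over 56 s, if anything falls off the work surface, if the arm or the gripper's body presses on something with over 40 N, if the wrist force passes 120 N, or if a joint passes its speed limit or range.

## Working session

There is one attempt and no reset: what is moved stays moved. The work goes in short steps, Python scripts to look and compute and a tool call to move; the robot and the scene stay as the last step left them, time stands still between calls to the robot, and variables do not carry over. Pictures are saved under pics/ and viewed, about 8 in all and at most 12, crops included, and the job is handed in when it is done.

Besides the shell and the picture viewer there is one more tool, called after "Request:" as name(argument=value, ...) on one line, values as JSON. arm_command: Moves the arm, as the interface text tells. Its arguments: {"type":"object","properties":{"delta_pos":{"type":"array","items":{"type":"array","items":{"type":"number"}}},"rotation":{"type":"array","items":{"type":"array","items":{"type":"number"}}},"gripper":{"type":"number"},"grip_force":{"type":"number"}},"required":["delta_pos","rotation"]}

```bash
mkdir -p pics; ls
python3 - <<'E'
from workcell import monitor, optics, bot
import cv2,numpy as np
print(monitor.observe())
for n in("scene","side"):
    im=optics.grab_frame(n); cv2.imwrite(f"pics/{n}0.png",im[:,:,::-1]); p=optics.camera_params(n); print(n,p)
E
```

```text
pics
{'clock': 0.0, 'qpos': array([-0.07019837,  0.52203053, -0.03633884,  1.60000178,  0.02123324,
        1.02106391, -0.11277119]), 'qd': array([ 0.00073868, -0.00125608, -0.00038005, -0.00081972,  0.00061434,
        0.00130455, -0.00128952]), 'joint_efforts': array([-4.24098413e-03, -9.27110124e+01,  1.97758444e+00, -3.69928443e+01,
        1.76317629e-02,  8.19846697e-03, -6.58496788e-05]), 'position': array([ 6.24662241e-01, -4.04343252e-05,  2.20417544e-01]), 'tool_rot': array([-1.48040017,  1.5696787 , -3.05115211]), 'force': array([ 0.19619889,  0.42565938, -0.52612858]), 'moment': array([-0.02936054,  0.01264548,  0.03976863]), 'grip_width': 0.08531390859125408}
scene {'fx': 441.36749413033664, 'fy': 441.36749413033664, 'cx': 259.2694415183847, 'cy': 189.59566850172973, 'origin': array([1.38742789, 0.37360331, 1.19580827]), 'rotation': array([-2.44883688,  0.01047516,  2.02038965])}
side {'fx': 436.24783552960656, 'fy': 436.24783552960656, 'cx': 253.0905733280324, 'cy': 191.99109579208204, 'origin': array([0.52221625, 0.72317819, 1.06743763]), 'rotation': array([-2.48043092, -0.01543293, -3.04885399])}
```

View pics/scene0.png

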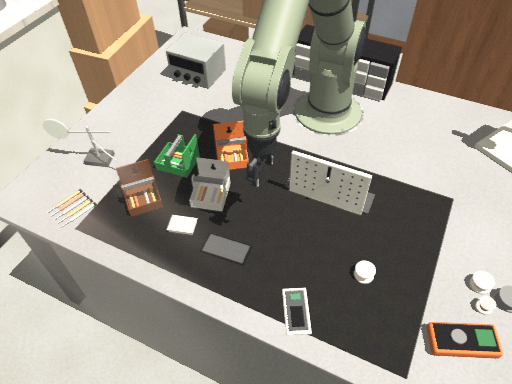

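View pics/side0.png

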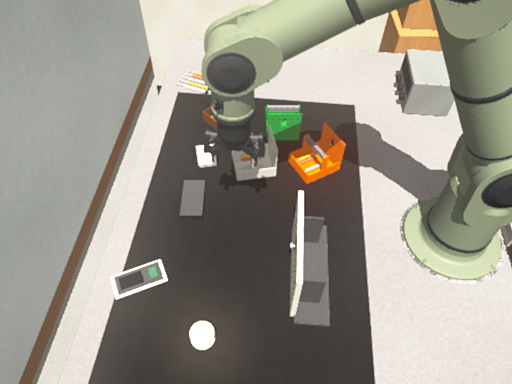

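The scene view shows the brown (140,188), green (178,155) and orange (231,145) look-alikes. The grey aluminium caddy at (210,185) is the one meant. The panel is at (329,182) with the screw near (329,177). I'll confirm this in enlarged crops.

Run:
```python
import cv2
a=cv2.imread("pics/scene0.png")[145:220,180:380]; cv2.imwrite("pics/c1.png",cv2.resize(a,(800,300),interpolation=cv2.INTER_CUBIC))
a=cv2.imread("pics/side0.png")[110:330,190:340]; cv2.imwrite("pics/c2.png",cv2.resize(a,(405,594),interpolation=cv2.INTER_CUBIC))
a=cv2.imread("pics/c1.png");b=cv2.imread("pics/c2.png")
# one montage: scene caddy (x5), scene panel(x4.5) , side
import numpy as np
s=cv2.imread("pics/scene0.png");t=cv2.imread("pics/side0.png")
R=lambda im,y0,y1,x0,x1,k:cv2.resize(im[y0:y1,x0:x1],None,fx=k,fy=k,interpolation=cv2.INTER_CUBIC)
M=np.zeros((600,800,3),np.uint8)
def put(i,y,x):M[y:y+i.shape[0],x:x+i.shape[1]]=i
put(R(s,153,213,185,235,6),0,0)      # 300x360
put(R(s,148,218,285,375,5),0,310)    # 450x350
put(R(t,120,190,225,285,3.3),365,0)      
put(R(t,185,325,285,335,1.7),360,210) 
put(R(t,225,265,280,315,6),355,400)
cv2.imwrite("pics/m.png",M)
```

```text
(no output)
```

View pics/m.png

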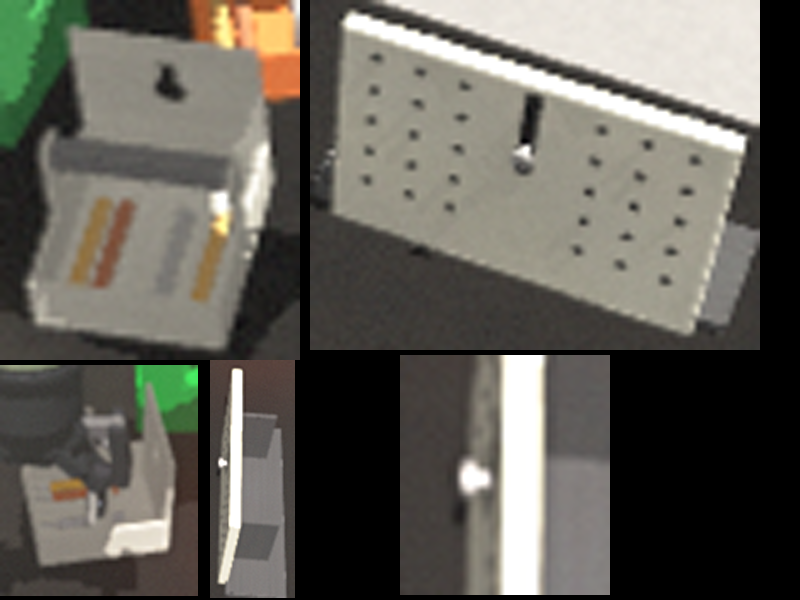

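The crops confirm the grey caddy. Its keyhole is at about scene (213,167) and its bar at about (209,180). The screw head is at scene (327.6,179) and side (292.5,245.5). Next I fit the poses.

```bash
cat > h.py <<'E'
import numpy as np,cv2
from scipy.optimize import least_squares
from scipy.spatial.transform import Rotation as R
from workcell import monitor, optics, bot
def cam(n):
    p=optics.camera_params(n); return p['fx'],p['fy'],p['cx'],p['cy'],np.array(p['origin']),R.from_euler('xyz',p['rotation']).as_matrix()
def proj(c,P):
    q=(np.atleast_2d(P)-c[4])@c[5]; return np.c_[c[0]*q[:,0]/q[:,2]+c[2],c[1]*q[:,1]/q[:,2]+c[3]]
def ray(c,uv): return c[4],c[5]@np.array([(uv[0]-c[2])/c[0],(uv[1]-c[3])/c[1],1])
def onz(c,uv,z):
    o,d=ray(c,uv); return o+d*(z-o[2])/d[2]
def place(s,L):  # s x,y,yaw
    return np.array(L)@R.from_euler('z',s[2]).as_matrix().T+[s[0],s[1],0]
def fit(obs,s0): # obs list of (cam, localpts, uv)
    f=lambda s:np.concatenate([(proj(c,place(s,L))-uv).ravel() for c,L,uv in obs])
    r=least_squares(f,s0,loss='soft_l1'); return r.x,r.fun.reshape(-1,2)
E
python3 - <<'E'
from h import *
S=cam('scene');D=cam('side')
A=lambda X:np.c_[(np.array(X)[:,0]+.5)/6+185-.5,(np.array(X)[:,1]+.5)/6+153-.5]
B=lambda X:np.c_[(np.array(X)[:,0]-310+.5)/5+285-.5,(np.array(X)[:,1]+.5)/5+148-.5]
pl=np.array([[0,-130,190],[0,130,190],[0,-130,0],[0,130,0]])/1e3
for i in [0]:
    puv=B([[345,28],[742,150],[333,212],[692,333]])
    s,r=fit([(S,pl,puv)],[.5,-.2,0]);print('panel',s,r.round(1).tolist())
P=s
sc=B([[523,155]])[0]; sd=np.array([292.2,245.2])
o1,d1=ray(S,sc);o2,d2=ray(D,sd)
t=np.linalg.lstsq(np.c_[d1,-d2],o2-o1,rcond=None)[0];a=o1+d1*t[0];b=o2+d2*t[1]
print('screw',a,b,'in panel',(((a+b)/2-[P[0],P[1],0])@R.from_euler('z',P[2]).as_matrix()))
# scene ray with panel x=.012 plane
n=np.array([np.cos(P[2]),np.sin(P[2]),0]);o,d=o1,d1
q=o+d*((np.array([P[0],P[1],0])+.012*n-o)@n)/(d@n);print('screw from scene+plane',q,(q-[P[0],P[1],0])@R.from_euler('z',P[2]).as_matrix())
cl=np.array([[0,-55,118],[2,55,118],[0,0,78],[125,-55,0],[125,55,0],[66,-51,94],[66,51,94]])/1e3
cuv=A([[70,28],[258,50],[170,85],[36,325],[225,347],[50,140],[237,165]])
s,r=fit([(S,cl,cuv)],[.55,.25,0]);print('caddy',s,r.round(1).tolist());print('bar',place(s,[.066,0,.085]))
print('side-proj panel top',proj(D,place(P,pl)).round(1).tolist(),'caddy',proj(D,place(s,cl)).round(1).tolist())
E
```

```text
panel [0.45497659 0.15688657 0.02297691] [[-0.2, -0.8], [0.5, -0.3], [-0.3, 0.4], [-0.0, 0.5]]
screw [0.46386963 0.15620714 0.13251949] [0.4631219  0.15471738 0.13347355] in panel [ 0.00848421 -0.00161966  0.13299652]
screw from scene+plane [0.46697855 0.15693895 0.13609877] [ 0.012      -0.00022337  0.13609877]
caddy [ 0.53254748 -0.22883422  0.28056645] [[-0.1, -0.5], [0.2, 0.0], [0.1, -0.1], [0.3, 0.1], [0.2, 0.6], [0.2, 0.1], [-1.2, -0.4]]
bar [ 0.59596679 -0.21055882  0.085     ]
side-proj panel top [[298.0, 191.0], [297.2, 284.1], [291.7, 231.3], [290.1, 317.6]] caddy [[270.0, 125.6], [277.1, 151.0], [273.1, 147.0], [231.4, 156.2], [236.9, 181.6], [249.4, 134.5], [255.6, 158.2]]
```

Run:
```python
from h import *
st=monitor.observe();T=R.from_euler('xyz',st['tool_rot']).as_matrix();print('tool axes cols\n',T.round(3))
W=cam('wrist');print('wristcam in tool',T.T@(W[4]-st['position']),'\n',(T.T@W[5]).round(3))
q=lambda P:((np.array(P)-W[4])@W[5])[2]
for n,P in dict(screw=[.467,.157,.134],bar=[.596,-.2106,.085],key=place([.5325,-.2288,.2806],[0,0,.076])).items():print(n,proj(W,P),q(P))
```

```text
tool axes cols
 [[-0.001  1.    -0.   ]
 [-0.    -0.    -1.   ]
 [-1.    -0.001  0.   ]]
wristcam in tool [-0.1533411   0.00128667 -0.06832873] 
 [[ 0.001 -0.267  0.964]
 [ 1.     0.002 -0.001]
 [-0.001  0.964  0.267]]
screw [[  6.04551084 -41.26594693]] 0.20764099449051235
bar [[227.42738876 371.0901236 ]] 0.3529533952367981
key [[171.95757092 377.85598783]] 0.36661638030963883
```

Request:
arm_command(delta_pos=[[0, -0.13, 0.9], [0, -0.13, 1], [0, -0.13, 1], [0, -0.13, 1], [0, -0.13, 1], [0, -0.13, 1], [0, -0.13, 1], [0, 0, 0], [0, 0, 0], [0, 0, 0]], rotation=[[0, 0, 0], [0, 0, 0], [0, 0, 0], [0, 0, 0], [0, 0, 0], [0, 0, 0], [0, 0, 0], [-0.9, 0, 0], [-0.9, 0, 0], [-0.88, 0, 0]], gripper=0, grip_force=60)

```text
clock: 1.1
position: [0.5942, -0.2147, 0.2165]
tool_rot: [-1.973, 1.563, 3.029]
force: [-0.2, 0.4, -0.2]
grip_width: 0.0427
```

```bash
cat >> h.py <<'E'
def tool():
    st=monitor.observe();return np.array(st['position']),R.from_euler('xyz',st['tool_rot']).as_matrix(),st
def rel(tp,yaw,tilt=True): # units (30mm) shift in tool axes, and rotvec (6deg) to tool down with tool y at world yaw
    p,T,st=tool(); G=np.c_[[0,0,-1],[np.cos(yaw),np.sin(yaw),0],[np.sin(yaw),-np.cos(yaw),0]]
    print('pos',p.round(4),'F',np.round(st['force'],1),'t',round(st['clock'],2),'w',round(st['grip_width'],4))
    print('d units',(T.T@(np.array(tp)-p)/.03).round(3),'rot units',(R.from_matrix(T.T@G).as_rotvec()/np.radians(6)).round(3))
E
python3 - <<'E'
from h import *
rel([.596,-.2106,.16],.2806)
im=optics.grab_frame('wrist');W=cam('wrist');cv2.imwrite('pics/w1.png',im[:,:,::-1])
s=[.53255,-.22883,.28057]
print(proj(W,place(s,np.array([[0,-55,118],[0,55,118],[66,-51,94],[66,51,94],[66,0,85]])/1e3)).round(1).tolist())
E
```

```text
pos [ 0.5942 -0.2147  0.2165] F [-0.2  0.4 -0.2] t 1.1 w 0.0427
d units [ 1.884  0.111 -0.108] rot units [ 0.087 -0.03   0.07 ]
[[178.4, 250.2], [171.8, 116.0], [256.9, 236.2], [259.2, 121.4], [258.0, 179.3]]
```

View pics/w1.png

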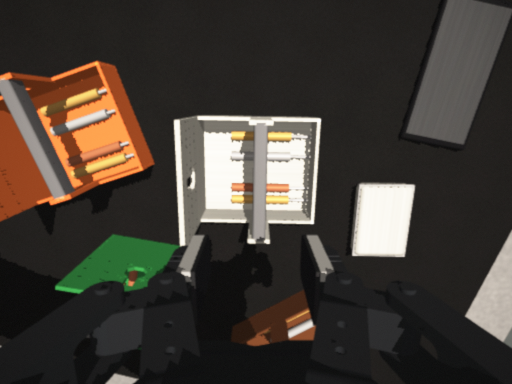

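The wrist view shows the grey caddy centred: bar from (260,120) to (259,242), plate top edge from (177,119) to (181,246), orange on its left, tin at right (382,220). I refine the fit with these points.

Run:
```python
from h import *
S=cam('scene');W=cam('wrist')
A=lambda X:np.c_[(np.array(X)[:,0]+.5)/6+185-.5,(np.array(X)[:,1]+.5)/6+153-.5]
cl=np.array([[0,-55,118],[2,55,118],[0,0,78],[125,-55,0],[125,55,0],[66,-51,94],[66,51,94]])/1e3
cuv=A([[70,28],[258,50],[170,85],[36,325],[225,347],[50,140],[237,165]])
wl=np.array([[0,-55,118],[0,55,118],[66,-55,94],[66,55,94],[125,-55,40],[125,55,40]])/1e3
wuv=np.array([[181,246],[177,118],[259,243],[260,118],[314,222],[320,117]])
for o in ([(W,wl,wuv)],[(W,wl,wuv),(S,cl,cuv)]):
    s,r=fit(o,[.53,-.23,.28]);print(s,r.round(1).tolist());b=place(s,[.066,0,.085]);print('bar',b)
rel([b[0],b[1],.08],s[2])
```

```text
[ 0.53477735 -0.22956045  0.2816934 ] [[-0.2, 5.7], [-2.6, -0.2], [-0.0, -1.4], [1.5, 0.0], [-0.2, 0.2], [0.9, -0.1]]
bar [ 0.59817603 -0.21121359  0.085     ]
[ 0.53458405 -0.22950758  0.28210519] [[-0.4, 5.5], [-2.9, -0.3], [-0.2, -1.6], [1.3, -0.1], [-0.3, 0.1], [0.7, -0.3], [-0.6, -0.1], [-0.3, 0.4], [-0.4, 0.3], [-0.1, 0.5], [-0.2, 1.0], [-0.3, 0.5], [-1.6, -0.0]]
bar [ 0.59797517 -0.21113462  0.085     ]
pos [ 0.5942 -0.2146  0.2165] F [0.1 0.7 0.3] t 1.15 w 0.0429
d units [ 4.549  0.186 -0.058] rot units [ 0.135 -0.031  0.07 ]
```

Request:
arm_command(delta_pos=[[0, 0.1, -0.05], [0.9, 0.05, 0], [0.9, 0, 0], [0.8, 0, 0], [0, 0, 0]], rotation=[[0.13, -0.03, 0.07], [0, 0, 0], [0, 0, 0], [0, 0, 0], [0, 0, 0]])

```text
clock: 1.65
position: [0.5992, -0.2105, 0.1363]
tool_rot: [1.309, 1.568, 0.006]
force: [-0.3, -0.9, 1.2]
grip_width: 0.0428
```

```bash
python3 -c "
from h import *
rel([.598,-.2111,.080],.282)"
```

```text
pos [ 0.5992 -0.2105  0.1363] F [-0.3 -0.9  1.2] t 1.65 w 0.0428
d units [ 1.878 -0.049  0.006] rot units [-0.14   0.008 -0.028]
```

Request:
arm_command(delta_pos=[[0.6, -0.04, 0], [0.7, 0, 0], [0.55, 0, 0], [0, 0, 0]], rotation=[[-0.13, 0, -0.02], [0, 0, 0], [0, 0, 0], [0, 0, 0]])

```text
clock: 2.05
position: [0.6004, -0.2103, 0.0833]
tool_rot: [0.952, 1.566, -0.345]
force: [0.7, -0.2, 0.5]
grip_width: 0.0426
```

```bash
python3 -c "
from h import *
rel([.598,-.2111,.080],.282)"
```

```text
pos [ 0.6004 -0.2103  0.0833] F [ 0.7 -0.2  0.5] t 2.05 w 0.0426
d units [ 0.109 -0.086  0.004] rot units [-0.082  0.029 -0.041]
```

Request:
arm_command(delta_pos=[[0.1, -0.08, 0], [0, 0, 0]], rotation=[[-0.08, 0.03, -0.04], [0, 0, 0]])

```text
clock: 2.25
position: [0.5991, -0.2111, 0.0825]
tool_rot: [0.99, 1.569, -0.3]
force: [0.3, 0.8, 0.1]
grip_width: 0.0425
```

Request:
arm_command(delta_pos=[[0, 0, 0], [0, 0, 0], [0, 0, 0], [0, 0, 0], [0, 0, 0], [0, 0, 0], [0, 0, 0]], rotation=[[0, 0, 0], [0, 0, 0], [0, 0, 0], [0, 0, 0], [0, 0, 0], [0, 0, 0], [0, 0, 0]], gripper=1, grip_force=60)

```text
clock: 2.95
position: [0.6004, -0.2115, 0.0856]
tool_rot: [1.017, 1.565, -0.274]
force: [-0.7, -0.4, -0.7]
grip_width: -0.0001
```

Run:
```python
from h import *
a=optics.grab_frame('wrist')[:,:,::-1];b=optics.grab_frame('scene')[:,:,::-1];c=optics.grab_frame('side')[:,:,::-1]
for n,i in zip('abc',(a,b,c)):cv2.imwrite(f'pics/g{n}.png',i)
Z=lambda im,y0,y1,x0,x1,w,h:cv2.resize(im[y0:y1,x0:x1],(w,h),interpolation=cv2.INTER_CUBIC)
M=np.zeros((600,800,3),np.uint8)
M[:300,:400]=Z(a,0,384,0,512,400,300);M[:300,400:]=Z(b,140,230,160,280,400,300);M[300:,:400]=Z(c,90,210,180,340,400,300)
cv2.imwrite('pics/m2.png',M);rel([.598,-.2111,.08],.282);print(monitor.observe()['grip_width'])
```

```text
pos [ 0.6004 -0.2115  0.0855] F [0.8 0.8 0.4] t 3.1 w -0.0003
d units [ 0.183 -0.074 -0.036] rot units [-0.023  0.028 -0.045]
-0.00025180664015322826
```

View pics/m2.png

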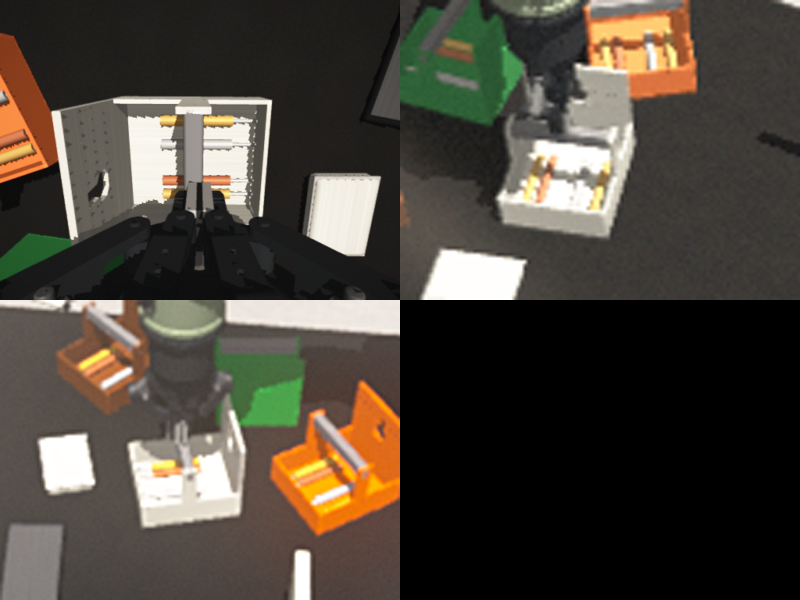

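Run:
```python
from h import *
a=cv2.imread('pics/ga.png');c=cv2.imread('pics/gb.png');d=cv2.imread('pics/gc.png')
Z=lambda im,y0,y1,x0,x1,w,h:cv2.resize(im[y0:y1,x0:x1],(w,h),interpolation=cv2.INTER_CUBIC)
M=np.zeros((600,800,3),np.uint8)
M[:,:400]=Z(a,200,380,190,310,400,600);M[:300,400:]=Z(c,155,200,185,245,400,300);M[300:,400:]=Z(d,125,185,220,300,400,300)
cv2.imwrite('pics/m3.png',M)
W=cam('wrist');s=[.53458,-.2295,.2821]
print(proj(W,place(s,np.array([[66,0,94],[66,-51,94],[66,51,94],[66,0,76]])/1e3)).round(0).tolist(), proj(W,tool()[0]))
```

```text
[[248.0, 248.0], [249.0, 337.0], [247.0, 141.0], [248.0, 233.0]] [[252.51420024 242.4618511 ]]
```

View pics/m3.png

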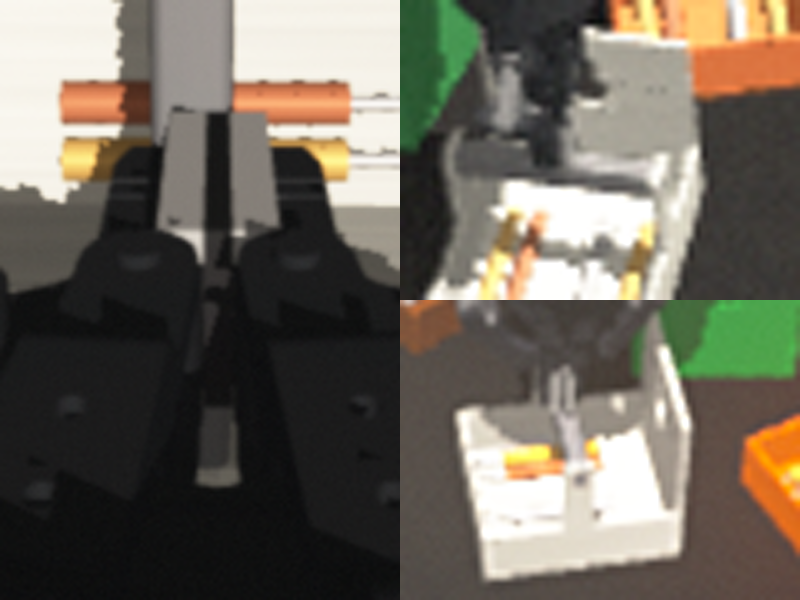

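Run:
```python
from h import *
W=cam('wrist');S=cam('scene');D=cam('side');print(W[:4])
p,T,st=tool()
for x in(-.03,-.02,-.01,0,.014):
  for z in(-.011,.011):
    P=p+T@[x,0,z]
    print(x,z,P.round(3),'crop',((proj(W,P)[0]-[190,200])/.3).round(0),'sc',((proj(S,P)[0]-[185,155])*400/60).round(0)+[400,0],'sd',((proj(D,P)[0]-[220,125])*5).round(0)+[400,300])
s=[.53458,-.2295,.2821]
for z in(.094,.076):
  for y in(-51,0,51):
    P=place(s,[.066,y/1e3,z]);print(y,z,'crop',((proj(W,P)[0]-[190,200])/.3).round(0),'sc',((proj(S,P)[0]-[185,155])*400/60).round(0)+[400,0],'sd',((proj(D,P)[0]-[220,125])*5).round(0)+[400,300])
```

```text
(326.1720326676874, 326.1720326676874, 254.9497445858126, 194.17919086519015)
-0.03 -0.011 [ 0.597 -0.201  0.115] crop [206. 159.] sc [564. 132.] sd [559. 392.]
-0.03 0.011 [ 0.603 -0.222  0.116] crop [207. 316.] sc [521. 126.] sd [553. 366.]
-0.02 -0.011 [ 0.597 -0.201  0.105] crop [207. 127.] sc [566. 145.] sd [559. 403.]
-0.02 0.011 [ 0.603 -0.222  0.106] crop [207. 275.] sc [523. 140.] sd [552. 378.]
-0.01 -0.011 [ 0.597 -0.201  0.095] crop [208.  99.] sc [568. 158.] sd [559. 415.]
-0.01 0.011 [ 0.603 -0.222  0.096] crop [208. 239.] sc [525. 153.] sd [552. 389.]
0 -0.011 [ 0.597 -0.201  0.085] crop [208.  74.] sc [570. 172.] sd [558. 426.]
0 0.011 [ 0.603 -0.222  0.086] crop [208. 207.] sc [527. 166.] sd [552. 401.]
0.014 -0.011 [ 0.597 -0.201  0.071] crop [209.  44.] sc [572. 190.] sd [558. 442.]
0.014 0.011 [ 0.604 -0.222  0.072] crop [209. 168.] sc [530. 185.] sd [551. 416.]
-51 0.094 crop [195. 456.] sc [451. 143.] sd [544. 347.]
0 0.094 crop [193. 159.] sc [550. 155.] sd [559. 404.]
51 0.094 crop [ 190. -196.] sc [650. 167.] sd [575. 465.]
-51 0.076 crop [197. 385.] sc [455. 166.] sd [544. 367.]
0 0.076 crop [195. 111.] sc [553. 178.] sd [559. 425.]
51 0.076 crop [ 192. -209.] sc [653. 191.] sd [574. 485.]
```

The jaws read shut (0.000), and the wrist crop shows the pads lying over the bar instead of astride it. So the pads sit higher than the nominal offset suggests. I'll open, go about 15 mm lower while watching the force, and close again.

Request:
arm_command(delta_pos=[[0, -0.05, 0], [0, 0, 0], [0, 0, 0], [0, 0, 0], [0.2, 0, 0], [0.2, 0, 0], [0.2, 0, 0], [0, 0, 0]], rotation=[[0, 0, -0.04], [0, 0, 0], [0, 0, 0], [0, 0, 0], [0, 0, 0], [0, 0, 0], [0, 0, 0], [0, 0, 0]], gripper=0)

```text
clock: 3.9
position: [0.5985, -0.212, 0.0654]
tool_rot: [-0.168, 1.568, -1.459]
force: [0.5, 0.4, 0.4]
grip_width: 0.0429
```

Run:
```python
from h import *
rel([.598,-.2111,.068],.282)
a=optics.grab_frame('wrist')[:,:,::-1]
cv2.imwrite('pics/w3.png',cv2.resize(a[100:380,130:380],(600,672))[:600])
```

```text
pos [ 0.5985 -0.212   0.0654] F [0.5 0.4 0.4] t 3.9 w 0.0429
d units [-0.086 -0.009 -0.032] rot units [-0.023  0.025  0.004]
```

View pics/w3.png

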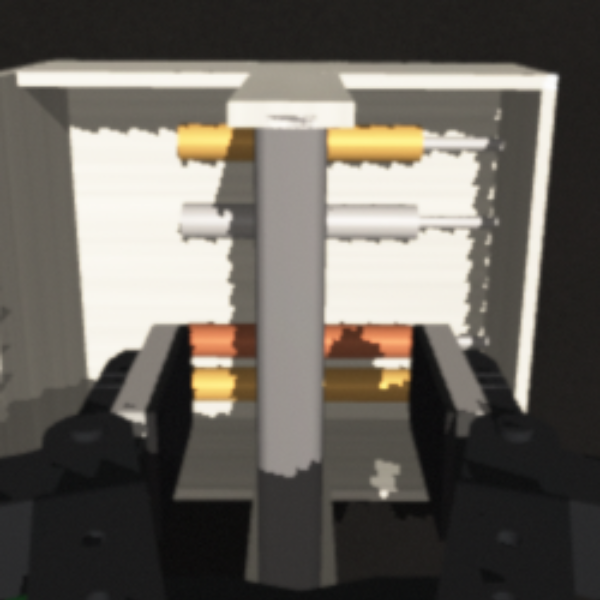

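The jaws now straddle the bar (bar at u≈291, pad faces at 190 and 412) with no contact force. Closing.

Request:
arm_command(delta_pos=[[0, -0.05, 0], [0, 0, 0], [0, 0, 0], [0, 0, 0], [0, 0, 0]], rotation=[[0, 0, 0], [0, 0, 0], [0, 0, 0], [0, 0, 0], [0, 0, 0]], gripper=1, grip_force=60)

```text
clock: 4.45
position: [0.5972, -0.2125, 0.0661]
tool_rot: [0.049, 1.568, -1.243]
force: [-0.3, 0.4, -2.9]
grip_width: 0.0108
```

Request:
arm_command(delta_pos=[[0, 0, 0], [-0.2, 0, 0], [-0.4, 0, 0], [-0.5, 0, 0], [-0.5, 0, 0], [0, 0, 0]], rotation=[[0, 0, 0], [0, 0, 0], [0, 0, 0], [0, 0, 0], [0, 0, 0], [0, 0, 0]])

```text
clock: 5.05
position: [0.5973, -0.2123, 0.119]
tool_rot: [0.171, 1.568, -1.12]
force: [-0.7, -0.1, -4.0]
grip_width: 0.0108
```

Run:
```python
from h import *
rel([.6,-.21,.19],.0)
a=optics.grab_frame('wrist')[:,:,::-1];b=optics.grab_frame('scene')[:,:,::-1];c=optics.grab_frame('side')[:,:,::-1]
for n,i in zip('abc',(a,b,c)):cv2.imwrite(f'pics/l{n}.png',i)
Z=lambda im,y0,y1,x0,x1,w,h:cv2.resize(im[y0:y1,x0:x1],(w,h),interpolation=cv2.INTER_CUBIC)
M=np.zeros((600,800,3),np.uint8)
M[:300,:400]=Z(a,0,384,0,512,400,300);M[:300,400:]=Z(b,130,220,170,290,400,300);M[300:,:400]=Z(c,90,210,180,340,400,300)
cv2.imwrite('pics/m4.png',M)
```

```text
pos [ 0.5973 -0.2123  0.119 ] F [-0.7 -0.1 -4. ] t 5.05 w 0.0108
d units [-2.368  0.11  -0.042] rot units [ 2.67   0.028 -0.009]
```

View pics/m4.png

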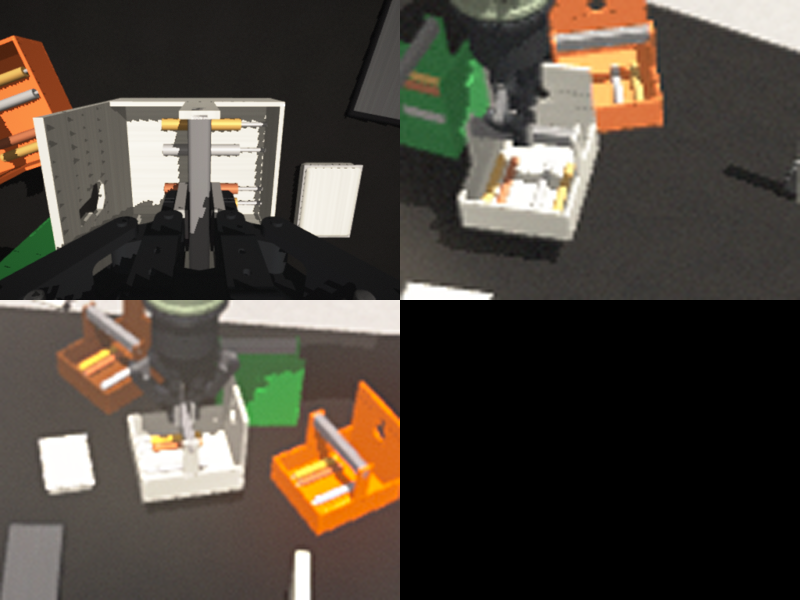

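The lift worked: width 10.8 mm, weight about 4 N. I'll carry it up and across towards the panel front.

Request:
arm_command(delta_pos=[[-0.5, 0, 0], [-0.8, 0, 0], [-0.7, 0, 0], [-0.3, 0.1, -0.3], [0, 0.17, -0.6], [0, 0.22, -0.8], [0, 0.22, -0.8], [0, 0.22, -0.8], [0, 0.22, -0.8], [0, 0.22, -0.8]], rotation=[[0, 0, 0], [0, 0, 0], [0, 0, 0], [0, 0, 0], [0, 0, 0], [0, 0, 0], [0, 0, 0], [0, 0, 0], [0, 0, 0], [0, 0, 0]])

```text
clock: 6.2
position: [0.5925, -0.0529, 0.1879]
tool_rot: [-1.732, 1.563, -3.027]
force: [0.6, 0.8, -3.6]
grip_width: 0.0106
```

Run:
```python
from h import *
rel([.60,.155,.185],.023)
S=cam('scene');D=cam('side')
P=[.45498,.15689,.02298]
sc=np.mean([cv2.imread(f'pics/{n}.png').astype(float) for n in('scene0','gb','lb')],0).astype(np.uint8)
sd=np.mean([cv2.imread(f'pics/{n}.png').astype(float) for n in('side0','gc','lc')],0).astype(np.uint8)
k=16
M=np.zeros((600,800,3),np.uint8)
def put(im,c,u0,v0,X,Y,zs):
    w,h=(24,18)
    b=cv2.resize(im[v0:v0+h,u0:u0+w],None,fx=k,fy=k,interpolation=cv2.INTER_CUBIC)
    for z,col in zs:
        a=np.linspace(0,2*np.pi,40)
        L=np.c_[np.full(40,.012),.007*np.cos(a),z+.007*np.sin(a)]
        q=(proj(c,place(P,L))-[u0,v0]+.5)*k-.5
        cv2.polylines(b,[q.round().astype(int)],True,col,1)
    M[Y:Y+h*k,X:X+w*k]=b
put(sc,S,316,166,0,0,[]);put(sc,S,316,166,400,0,[(.130,(0,0,255)),(.134,(0,255,0)),(.138,(255,0,0))])
put(sd,D,280,236,0,300,[]);put(sd,D,280,236,400,300,[(.130,(0,0,255)),(.134,(0,255,0)),(.138,(255,0,0))])
cv2.imwrite('pics/m5.png',M)
```

```text
pos [ 0.5925 -0.0529  0.1879] F [ 0.6  0.8 -3.6] t 6.2 w 0.0106
d units [ 0.087  2.127 -6.601] rot units [ 2.412e+00 -2.000e-03  7.100e-02]
```

View pics/m5.png

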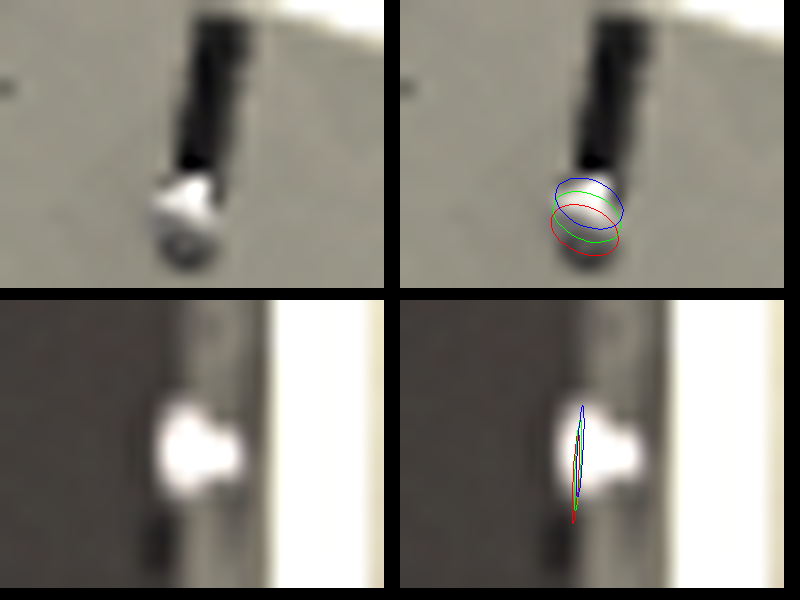

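Run:
```python
from h import *
S=cam('scene');D=cam('side');P=[.45498,.15689,.02298];k=16
a=np.linspace(0,2*np.pi,60)
for y in(0,-.002):
 for z in(.126,.130,.134,.138):
  o=[]
  for c,u0,v0 in((S,316,166),(D,280,236)):
    L=np.vstack([np.c_[np.full(60,x),y+.007*np.cos(a),z+.007*np.sin(a)] for x in(.007,.012)])
    q=(proj(c,place(P,L))-[u0,v0]+.5)*k; o+=[q.min(0).round(),q.max(0).round()]
  print(y,z,*o)
n=np.array([np.cos(P[2]),np.sin(P[2]),0])
for X,Y in((222,20),(212,90),(204,150),(195,165)):
  o,d=ray(S,[X/k-.5+316,Y/k-.5+166]);q=o+d*((np.array([P[0],P[1],0])-o)@n)/(d@n);print(X,Y,((q-[P[0],P[1],0])@R.from_euler('z',P[2]).as_matrix()).round(4))
sc=np.mean([cv2.imread(f'pics/{n}.png').astype(float) for n in('scene0','gb','lb')],0)
print(sc[174:186,322:334].mean(2).round().astype(int))
```

```text
0 0.126 [149. 201.] [225. 268.] [170. 146.] [210. 239.]
0 0.13 [151. 187.] [227. 255.] [172. 133.] [212. 226.]
0 0.134 [154. 174.] [229. 242.] [174. 119.] [214. 213.]
0 0.138 [156. 161.] [231. 229.] [176. 106.] [217. 199.]
-0.002 0.126 [140. 197.] [215. 265.] [170. 135.] [210. 228.]
-0.002 0.13 [142. 184.] [217. 252.] [172. 122.] [212. 215.]
-0.002 0.134 [144. 171.] [219. 239.] [174. 108.] [214. 201.]
-0.002 0.138 [146. 158.] [222. 226.] [177.  95.] [217. 188.]
222 20 [ 0.     -0.002   0.1789]
212 90 [ 0.     -0.0017  0.1587]
204 150 [-0.     -0.0014  0.1411]
195 165 [-0.     -0.0027  0.1359]
[[146 145 140 140 125  47  26  39  88 145 146 146]
 [143 139 141 141 130  26  26  47 104 146 145 143]
 [139 140 140 142 131  26  27  62 122 145 146 145]
 [142 138 140 134 116 190 241  90 123 144 143 144]
 [140 139 136 153 216 242 245  92 144 145 144 146]
 [142 140 134 125 126 167 211 160 147 146 147 146]
 [141 139 136 121  99  97 129 145 148 148 145 145]
 [139 138 139 126  66  87  79 106 145 145 144 145]
 [140 139 140 133  98  60  74 120 146 144 146 145]
 [140 141 141 140 139 134 134 142 146 146 146 145]
 [139 141 140 139 139 141 142 143 146 144 144 145]
 [140 139 139 139 142 144 144 144 144 143 145 146]]
```

The screw head is near panel y≈-0.0017. Scene alone suggests z≈0.128 and side suggests ≈0.134, so I take 0.131 and feel for it. Continuing the transit.

Request:
arm_command(delta_pos=[[0, 0.2, -0.6], [0, 0.29, -0.9], [0, 0.29, -0.9], [0, 0.29, -0.9], [0, 0.29, -0.9], [0, 0.29, -0.9], [0, 0.25, -0.8], [0, 0.1, -0.4], [0, 0, 0], [0, 0, 0]], rotation=[[0, 0, 0], [0, 0, 0], [0, 0, 0], [0, 0, 0], [0, 0, 0], [0, 0, 0], [0.4, 0, 0], [0.7, 0, 0], [0.8, 0, 0], [0.5, 0, 0.05]])

```text
clock: 7.2
position: [0.5925, 0.1667, 0.1864]
tool_rot: [-1.874, 1.562, 2.866]
force: [-0.0, -1.0, -3.7]
grip_width: 0.0104
```

```bash
cat >> h.py <<'E'
PS=[.45498,.15689,.02298]
def cad(): # caddy origin in panel frame (mm) & yaw error, from tool: TCP->caddy offset bar(66, ,85): tool y=cad x
    p,T,st=tool(); 
    o=p+T@np.array([.0661,-.066,.0011*-1])   # tool x down, y=cad x, z=-cad y
    l=(o-[PS[0],PS[1],0])@R.from_euler('z',PS[2]).as_matrix()
    Tp=R.from_euler('z',PS[2]).as_matrix().T@T
    print('caddy org mm',(l*1e3).round(1),'key z',round(l[2]*1e3+76,1),'F panel',np.round(np.array(st['force'])@R.from_euler('z',PS[2]).as_matrix(),1),'M',np.round(st['moment'],2),'t',round(st['clock'],2))
    return l,Tp,T
def go(tx,ty,tz): # caddy origin target in panel mm -> tool units
    l,Tp,T=cad(); G=np.c_[[0,0,-1],[1,0,0],[0,-1,0]]
    print('d units',(Tp.T@(np.array([tx,ty,tz])/1e3-l)/.03).round(3),'rot',(R.from_matrix(Tp.T@G).as_rotvec()/np.radians(6)).round(3))
E
python3 - <<'E'
from h import *
go(60,-1.7,131-76)
S=cam('scene');D=cam('side');W=cam('wrist')
a=optics.grab_frame('wrist')[:,:,::-1];b=optics.grab_frame('scene')[:,:,::-1];c=optics.grab_frame('side')[:,:,::-1]
for n,i in zip('abc',(a,b,c)):cv2.imwrite(f'pics/t{n}.png',i)
l,Tp,T=cad()
cl=np.array([[0,-55,118],[0,55,118],[0,0,76],[125,-55,0],[125,55,0],[66,-51,94],[66,51,94],[125,-55,40],[125,55,40]])/1e3
Q=place(PS,cl+l)
for n,cc in(('S',S),('D',D),('W',W)):print(n,proj(cc,Q).round(0).tolist())
E
```

```text
caddy org mm [ 71.1   7.6 120.9] key z 196.9 F panel [-0.  -1.  -3.7] M [-0.05 -0.11 -0.03] t 7.2
d units [ 2.199 -0.353  0.315] rot [ 0.038 -0.026  0.084]
caddy org mm [ 71.3   6.6 121.1] key z 197.1 F panel [-0.7 -0.9 -3.1] M [-0.02 -0.11 -0.03] t 7.35
S [[309.0, 165.0], [345.0, 176.0], [325.0, 180.0], [291.0, 219.0], [326.0, 232.0], [302.0, 186.0], [335.0, 197.0], [292.0, 211.0], [328.0, 224.0]]
D [[270.0, 203.0], [267.0, 243.0], [268.0, 233.0], [219.0, 227.0], [214.0, 265.0], [242.0, 209.0], [238.0, 245.0], [218.0, 219.0], [213.0, 257.0]]
W [[84.0, 423.0], [36.0, 146.0], [114.0, 251.0], [332.0, 276.0], [344.0, 125.0], [250.0, 369.0], [251.0, 150.0], [346.0, 308.0], [363.0, 130.0]]
```

Run:
```python
from h import *
S=cam('scene');D=cam('side');W=cam('wrist')
cl=np.array([[0,-55,118],[0,55,118],[0,0,76],[125,-55,0],[125,55,0],[66,-51,94],[66,51,94],[125,-55,40],[125,55,40]])/1e3
l,Tp,T=cad();Q=place(PS,cl+l)
M=np.zeros((600,800,3),np.uint8)
def put(f,c,u0,v0,w,h,k,X,Y):
    b=cv2.resize(cv2.imread(f)[v0:v0+h,u0:u0+w],None,fx=k,fy=k,interpolation=cv2.INTER_CUBIC)
    for q in (proj(c,Q)-[u0,v0]+.5)*k: cv2.drawMarker(b,tuple(int(round(x)) for x in q),(0,0,255),cv2.MARKER_CROSS,9,1)
    M[Y:Y+b.shape[0],X:X+b.shape[1]]=b
put('pics/tb.png',S,283,155,70,85,7/1.2,0,0)
put('pics/tc.png',D,205,190,70,85,7/1.2,0+400,0)
cv2.imwrite('pics/m6.png',M[:500])
```

```text
caddy org mm [ 71.3   6.6 121.1] key z 197.1 F panel [-0.7 -0.9 -3.1] M [-0.02 -0.11 -0.03] t 7.35Traceback (most recent call last):
  File "<stdin>", line 11, in <module>
  File "<stdin>", line 9, in put
ValueError: could not broadcast input array from shape (496,408,3) into shape (496,400,3)
```

Run:
```python
from h import *
S=cam('scene');D=cam('side')
cl=np.array([[0,-55,118],[0,55,118],[0,0,76],[125,-55,0],[125,55,0],[66,-51,94],[66,51,94],[125,-55,40],[125,55,40]])/1e3
l,Tp,T=cad();Q=place(PS,cl+l);o=[]
for f,c,u0,v0 in(('tb',S,283,155),('tc',D,205,190)):
    k=5.7;b=cv2.resize(cv2.imread(f'pics/{f}.png')[v0:v0+85,u0:u0+70],None,fx=k,fy=k,interpolation=cv2.INTER_CUBIC)
    for q in (proj(c,Q)-[u0,v0]+.5)*k: cv2.drawMarker(b,tuple(int(round(x)) for x in q),(0,0,255),cv2.MARKER_CROSS,9,1)
    o.append(b)
cv2.imwrite('pics/m6.png',np.hstack(o))
```

```text
caddy org mm [ 71.3   6.6 121.1] key z 197.1 F panel [-0.7 -0.9 -3.1] M [-0.02 -0.11 -0.03] t 7.35
```

View pics/m6.png

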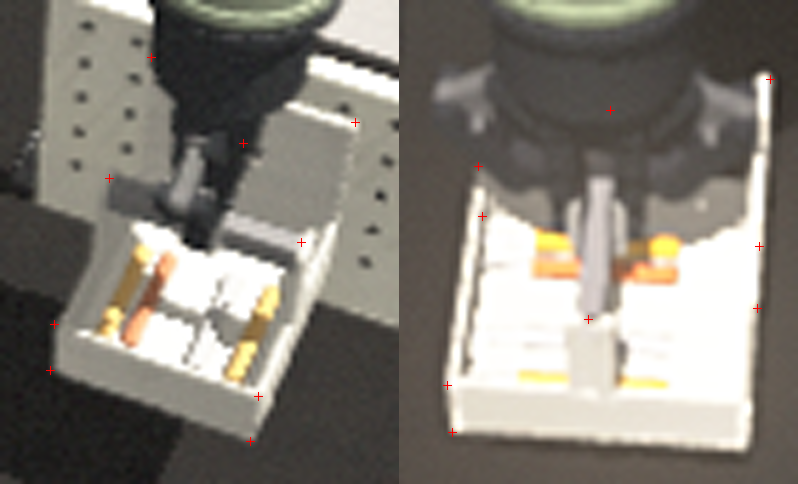

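The in-hand model matches the scene and side corners to about 1 px, so the caddy is upright. Next I descend to the standoff in front of the screw.

Request:
arm_command(delta_pos=[[0, -0.1, 0.15], [0.3, -0.1, 0.1], [0.5, -0.1, 0.05], [0.6, -0.05, 0], [0.5, 0, 0], [0.2, 0, 0], [0, 0, 0]], rotation=[[0.04, -0.02, 0.08], [0, 0, 0], [0, 0, 0], [0, 0, 0], [0, 0, 0], [0, 0, 0], [0, 0, 0]])

```text
clock: 8.05
position: [0.58, 0.1531, 0.1196]
tool_rot: [-0.936, 1.57, -2.477]
force: [-0.2, -0.1, -2.9]
grip_width: 0.0108
```

```bash
python3 -c "
from h import *
go(25,-1.7,55)"
```

```text
caddy org mm [58.9 -6.1 53.5] key z 129.5 F panel [-0.2 -0.1 -2.9] M [ 0.01 -0.04 -0.01] t 8.05
d units [-0.05  -1.129 -0.156] rot [0.072 0.004 0.005]
```

Request:
arm_command(delta_pos=[[-0.05, -0.2, -0.1], [0, -0.4, -0.05], [0, -0.3, 0], [0, -0.15, 0], [0, 0, 0]], rotation=[[0.07, 0, 0], [0, 0, 0], [0, 0, 0], [0, 0, 0], [0, 0, 0]])

```text
clock: 8.55
position: [0.5471, 0.1573, 0.1236]
tool_rot: [1.875, 1.568, 0.327]
force: [0.2, -0.2, -3.8]
grip_width: 0.0107
```

```bash
python3 -c "
from h import *
go(16,-1.7,55)"
```

```text
caddy org mm [26.3 -0.5 57.3] key z 133.3 F panel [ 0.2 -0.2 -3.8] M [-0.03 -0.08 -0.  ] t 8.55
d units [ 0.077 -0.342  0.041] rot [-0.009 -0.007 -0.022]
```

Request:
arm_command(delta_pos=[[0.08, -0.1, 0.04], [0, -0.15, 0], [0, -0.1, 0], [0, 0, 0]], rotation=[[0, 0, -0.02], [0, 0, 0], [0, 0, 0], [0, 0, 0]])

```text
clock: 8.95
position: [0.5366, 0.1557, 0.1214]
tool_rot: [2.327, 1.569, 0.777]
force: [0.6, -0.4, -4.1]
grip_width: 0.0103
```

```bash
python3 -c "
from h import *
go(10,-1.7,55)"
```

```text
caddy org mm [15.6 -1.8 55.2] key z 131.2 F panel [ 0.6 -0.4 -4.1] M [ 0.04 -0.08 -0.04] t 8.95
d units [ 0.007 -0.187 -0.003] rot [-0.014 -0.009 -0.01 ]
```

Well aligned at the estimate, 15.6 mm off the face. I feel inward in small steps.

Request:
arm_command(delta_pos=[[0, -0.06, 0], [0, -0.05, 0], [0, -0.05, 0], [0, 0, 0]], rotation=[[0, 0, 0], [0, 0, 0], [0, 0, 0], [0, 0, 0]])

```text
clock: 9.35
position: [0.5316, 0.1556, 0.1213]
tool_rot: [2.252, 1.569, 0.702]
force: [-0.4, -0.9, -2.9]
grip_width: 0.0104
```

```bash
python3 -c "
from h import *
go(6,-1.7,55)"
```

```text
caddy org mm [10.6 -1.8 55.2] key z 131.2 F panel [-0.4 -0.9 -2.9] M [-0.01 -0.06 -0.01] t 9.35
d units [ 0.005 -0.155 -0.003] rot [-0.014 -0.009 -0.011]
```

Request:
arm_command(delta_pos=[[0, -0.05, 0], [0, -0.05, 0], [0, -0.04, 0], [0, 0, 0]], rotation=[[0, 0, 0], [0, 0, 0], [0, 0, 0], [0, 0, 0]])

```text
clock: 9.75
position: [0.5271, 0.1555, 0.1213]
tool_rot: [2.222, 1.569, 0.673]
force: [-0.3, -0.5, -4.0]
grip_width: 0.0104
```

```bash
python3 -c "
from h import *
go(3,-1.7,55)"
```

```text
caddy org mm [ 6.1 -1.8 55.1] key z 131.1 F panel [-0.3 -0.4 -4. ] M [ 0.05 -0.04 -0.04] t 9.75
d units [ 0.005 -0.105 -0.004] rot [-0.015 -0.009 -0.012]
```

No force at 6 mm, so the head (face at 12 mm) is apparently inside the keyhole. Continuing gently to the panel.

Request:
arm_command(delta_pos=[[0, -0.04, 0], [0, -0.04, 0], [0, -0.03, 0], [0, 0, 0]], rotation=[[0, 0, 0], [0, 0, 0], [0, 0, 0], [0, 0, 0]])

```text
clock: 10.15
position: [0.5235, 0.1554, 0.1213]
tool_rot: [2.252, 1.569, 0.703]
force: [-0.3, 0.0, -4.0]
grip_width: 0.0105
```

```bash
python3 -c "
from h import *
go(1,-1.7,55)"
```

```text
caddy org mm [ 2.5 -1.8 55.2] key z 131.2 F panel [-0.3  0.1 -4. ] M [ 0.03 -0.02 -0.  ] t 10.15
d units [ 0.005 -0.051 -0.003] rot [-0.014 -0.009 -0.012]
```

Request:
arm_command(delta_pos=[[0, -0.03, 0], [0, -0.03, 0], [0, 0, 0]], rotation=[[0, 0, 0], [0, 0, 0], [0, 0, 0]])

```text
clock: 10.45
position: [0.523, 0.1553, 0.1217]
tool_rot: [1.907, 1.566, 0.357]
force: [0.1, -0.3, -3.4]
grip_width: 0.0105
```

```bash
python3 -c "
from h import *
go(0,-1.7,55)"
```

```text
caddy org mm [ 2.3 -1.8 55.3] key z 131.3 F panel [ 0.1 -0.3 -3.4] M [ 0.07 -0.08 -0.01] t 10.45
d units [ 0.01  -0.076 -0.003] rot [-0.021 -0.014 -0.04 ]
```

Request:
arm_command(delta_pos=[[0, -0.05, 0]], rotation=[[0, 0, 0]])

```text
clock: 10.55
position: [0.5229, 0.1552, 0.1219]
tool_rot: [1.846, 1.564, 0.295]
force: [16.4, -1.1, -10.9]
grip_width: 0.0105
```

```bash
python3 -c "
from h import *
go(0,-1.7,55)"
```

```text
caddy org mm [ 2.3 -1.8 55.4] key z 131.4 F panel [ 16.4  -1.5 -10.9] M [-0.26 -3.38 -0.15] t 10.55
d units [ 0.012 -0.077 -0.004] rot [-0.026 -0.018 -0.065]
```

Firm contact at x≈2 mm is the panel face, so the head has passed through the keyhole. I ease off, then feel sideways to centre the neck.

Request:
arm_command(delta_pos=[[0, 0.03, 0], [0, 0, -0.05], [0, 0, -0.05]], rotation=[[-0.02, -0.02, -0.06], [0, 0, 0], [0, 0, 0]])

```text
clock: 10.85
position: [0.5234, 0.1582, 0.1219]
tool_rot: [-0.505, 1.57, -2.053]
force: [-0.5, -1.9, -3.5]
grip_width: 0.0106
```

```bash
python3 -c "
from h import *
go(2.5,-1.7,55)"
```

```text
caddy org mm [ 2.4  0.9 55.8] key z 131.8 F panel [-0.5 -1.9 -3.5] M [ 0.04 -0.09  0.04] t 10.85
d units [0.027 0.002 0.086] rot [-0.007  0.004  0.002]
```

Request:
arm_command(delta_pos=[[0, 0, -0.05], [0, 0, -0.05], [0, 0, -0.05]], rotation=[[0, 0, 0], [0, 0, 0], [0, 0, 0]])

```text
clock: 11.15
position: [0.523, 0.1629, 0.1218]
tool_rot: [-0.595, 1.57, -2.143]
force: [3.0, -7.8, -2.8]
grip_width: 0.0105
```

```bash
python3 -c "
from h import *
go(2.5,-1.7,55)"
```

```text
caddy org mm [ 2.1  5.5 55.7] key z 131.7 F panel [ 2.8 -7.8 -2.8] M [-1.77 -0.8   0.21] t 11.15
d units [0.024 0.014 0.239] rot [-0.004  0.01   0.007]
```

Request:
arm_command(delta_pos=[[0.02, 0.02, 0.12], [0, 0, 0.15], [0, 0, 0.1], [0, 0, 0.05], [0, 0, 0.04]], rotation=[[0, 0.01, 0], [0, 0, 0], [0, 0, 0], [0, 0, 0], [0, 0, 0]])

```text
clock: 11.65
position: [0.5237, 0.1484, 0.1211]
tool_rot: [-2.097, 1.57, 2.638]
force: [-0.9, 4.1, -4.4]
grip_width: 0.0106
```

```bash
python3 -c "
from h import *
go(2.5,-1.7,55)"
```

```text
caddy org mm [ 2.4 -8.9 55. ] key z 131.0 F panel [-0.8  4.1 -4.4] M [ 1.1   0.12 -0.26] t 11.65
d units [ 0.002  0.003 -0.239] rot [-0.004 -0.006  0.01 ]
```

Contacts at y≈+5.3 and −8.8 mm put the centre at −1.75 mm, which agrees with the camera estimate. I centre and draw down.

Request:
arm_command(delta_pos=[[0, 0, -0.14], [0, 0, -0.08], [0, 0, 0]], rotation=[[0, 0, 0.01], [0, 0, 0], [0, 0, 0]])

```text
clock: 11.95
position: [0.5235, 0.1557, 0.1211]
tool_rot: [2.998, 1.57, 1.45]
force: [-0.2, 0.6, -4.3]
grip_width: 0.0102
```

```bash
python3 -c "
from h import *
go(2.3,-1.75,34)"
```

```text
caddy org mm [ 2.5 -1.6 55. ] key z 131.0 F panel [-0.1  0.6 -4.3] M [-0.01 -0.1   0.  ] t 11.95
d units [ 0.701 -0.006  0.005] rot [-0.004 -0.008 -0.001]
```

Request:
arm_command(delta_pos=[[0.1, 0, 0.005], [0.1, 0, 0], [0.1, 0, 0], [0.1, 0, 0]], rotation=[[0, 0, 0], [0, 0, 0], [0, 0, 0], [0, 0, 0]])

```text
clock: 12.35
position: [0.5236, 0.1557, 0.1083]
tool_rot: [2.587, 1.57, 1.039]
force: [1.2, -0.2, -3.3]
grip_width: 0.0107
```

```bash
python3 -c "
from h import *
go(2.3,-1.75,34)"
```

```text
caddy org mm [ 2.6 -1.6 42.2] key z 118.2 F panel [ 1.2 -0.2 -3.3] M [0.03 0.02 0.04] t 12.35
d units [ 0.272 -0.009  0.004] rot [ 0.001 -0.007 -0.004]
```

Request:
arm_command(delta_pos=[[0.07, 0, 0], [0.06, 0, 0]], rotation=[[0, 0, 0], [0, 0, 0]])

```text
clock: 12.55
position: [0.5234, 0.1555, 0.1036]
tool_rot: [-2.659, 1.57, 2.076]
force: [0.3, -0.2, -3.1]
grip_width: 0.0104
```

```bash
python3 -c "
from h import *
go(2.3,-1.75,34)"
```

```text
caddy org mm [ 2.3 -1.8 37.6] key z 113.6 F panel [ 0.3 -0.2 -3.1] M [ 0.01 -0.06 -0.02] t 12.55
d units [ 0.118 -0.001 -0.003] rot [-0.    -0.004  0.002]
```

Request:
arm_command(delta_pos=[[0.04, 0, 0], [0.04, 0, 0]], rotation=[[0, 0, 0], [0, 0, 0]])

```text
clock: 12.75
position: [0.5234, 0.1554, 0.1009]
tool_rot: [-2.402, 1.57, 2.334]
force: [-0.0, -0.2, -3.1]
grip_width: 0.0102
```

```bash
python3 -c "
from h import *
go(2.3,-1.75,34)"
```

```text
caddy org mm [ 2.3 -1.9 34.8] key z 110.8 F panel [-0.  -0.2 -3.1] M [ 0.01 -0.04  0.02] t 12.75
d units [ 0.028 -0.001 -0.005] rot [-0.001 -0.003  0.003]
```

Request:
arm_command(delta_pos=[[0.04, 0, 0], [0.04, 0, 0]], rotation=[[0, 0, 0], [0, 0, 0]])

```text
clock: 12.95
position: [0.5237, 0.1553, 0.0988]
tool_rot: [2.586, 1.57, 1.038]
force: [-0.8, -2.1, 12.4]
grip_width: 0.0106
```

```bash
python3 -c "
from h import *
go(2.3,-1.75,31)"
```

```text
caddy org mm [ 2.6 -2.  32.7] key z 108.7 F panel [-0.9 -2.1 12.4] M [-0.39  0.46 -0.16] t 12.95
d units [ 0.057 -0.012 -0.008] rot [-0.005 -0.003 -0.002]
```

Upward contact came after 22 mm of travel, at the depth that puts the screw axis at z≈0.130, i.e. at the slot end. I settle, then check that the screw bears the weight.

Request:
arm_command(delta_pos=[[0, -0.01, 0], [0, 0, 0], [0.02, -0.01, 0], [0, 0, 0]], rotation=[[0, 0, 0], [0, 0, 0], [0, 0, 0], [0, 0, 0]])

```text
clock: 13.35
position: [0.5239, 0.1556, 0.0992]
tool_rot: [2.037, 1.568, 0.488]
force: [-0.6, -0.7, 3.0]
grip_width: 0.0105
```

Run:
```python
from h import *
go(2.3,-1.75,32)
b=optics.grab_frame('scene')[:,:,::-1];c=optics.grab_frame('side')[:,:,::-1]
Z=lambda im,y0,x0:cv2.resize(im[y0:y0+100,x0:x0+80],None,fx=5,fy=5,interpolation=cv2.INTER_CUBIC)
cv2.imwrite('pics/m7.png',np.hstack([Z(b,150,285),Z(c,185,230)]))
```

```text
caddy org mm [ 3.  -1.7 32.9] key z 108.9 F panel [-0.6 -0.7  3. ] M [-0.09  0.51  0.09] t 13.35
d units [ 0.031 -0.023  0.003] rot [-0.007 -0.01  -0.02 ]
```

Fz is +3 N against the free-hanging −3.7 N, so the screw carries the caddy. Releasing.

Request:
arm_command(delta_pos=[[0, 0, 0], [0, 0, 0], [0, 0, 0], [0, 0, 0], [0, 0, 0]], rotation=[[0, 0, 0], [0, 0, 0], [0, 0, 0], [0, 0, 0], [0, 0, 0]], gripper=0.2)

```text
clock: 13.95
position: [0.5238, 0.1557, 0.0988]
tool_rot: [2.072, 1.569, 0.523]
force: [0.3, 0.1, 0.6]
grip_width: 0.0339
```

Run:
```python
from h import *
go(2.3,-1.75,32)
b=optics.grab_frame('scene')[:,:,::-1];c=optics.grab_frame('side')[:,:,::-1];a=optics.grab_frame('wrist')[:,:,::-1]
Z=lambda im,y0,x0:cv2.resize(im[y0:y0+100,x0:x0+75],None,fx=4,fy=4,interpolation=cv2.INTER_CUBIC)
M=np.zeros((600,800,3),np.uint8);M[:400,:300]=Z(b,150,285);M[:400,300:600]=Z(c,185,230)
M[400:,:267]=cv2.resize(a,(267,200));M[400:,300:700]=cv2.resize(a[180:330,100:400],(400,200));cv2.imwrite('pics/m8.png',M)
```

```text
caddy org mm [ 2.9 -1.6 32.6] key z 108.6 F panel [0.3 0.1 0.6] M [-0.05 -0.   -0.01] t 13.95
d units [ 0.019 -0.02   0.006] rot [-0.004 -0.01  -0.019]
```

View pics/m8.png

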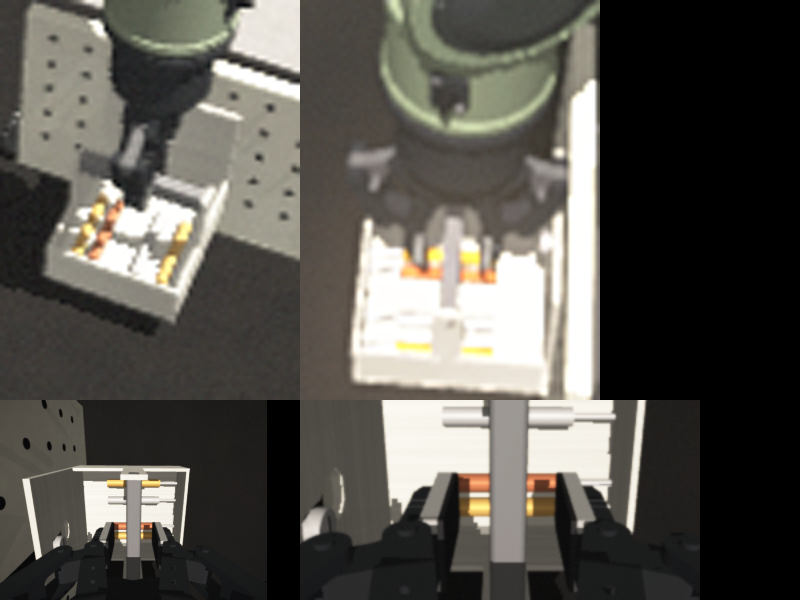

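The jaws are clear on both sides, the caddy hangs upright at the panel, and the force is about 0. I retreat straight up.

Request:
arm_command(delta_pos=[[-0.2, 0, 0], [-0.4, 0, 0], [-0.6, 0, 0], [-0.7, 0, 0], [-0.8, 0, 0], [-0.8, 0, 0], [-0.8, 0, 0], [-0.4, 0, 0], [0, 0, 0], [0, 0, 0]], rotation=[[0, 0, 0], [0, 0, 0], [0, 0, 0], [0, 0, 0], [0, 0, 0], [0, 0, 0], [0, 0, 0], [0, 0, 0], [0, 0, 0], [0, 0, 0]])

```text
clock: 15.1
position: [0.5233, 0.1554, 0.2534]
tool_rot: [2.01, 1.564, 0.462]
force: [-0.4, 0.7, -0.5]
grip_width: 0.034
```

Run:
```python
from h import *
print(monitor.observe()['position'],monitor.observe()['force'])
S=cam('scene');D=cam('side')
cl=np.array([[0,-55,118],[0,55,118],[0,0,97],[125,-55,0],[125,55,0],[125,-55,40],[125,55,40]])/1e3
Q=place(PS,cl+np.array([.0025,-.0017,.0327]));o=[]
b=optics.grab_frame('scene')[:,:,::-1];c=optics.grab_frame('side')[:,:,::-1];im={'S':b,'D':c}
for n,cc,u0,v0 in(('S',S,285,150),('D',D,230,185)):
    k=5;z=cv2.resize(im[n][v0:v0+100,u0:u0+80],None,fx=k,fy=k,interpolation=cv2.INTER_CUBIC)
    for q in (proj(cc,Q)-[u0,v0]+.5)*k: cv2.drawMarker(z,tuple(int(round(x)) for x in q),(0,0,255),cv2.MARKER_CROSS,9,1)
    o.append(z)
cv2.imwrite('pics/m9.png',np.hstack(o))
```

```text
[0.5232755  0.15540839 0.25340137] [-0.38595025  0.65428439 -0.46030039]
```

View pics/m9.png

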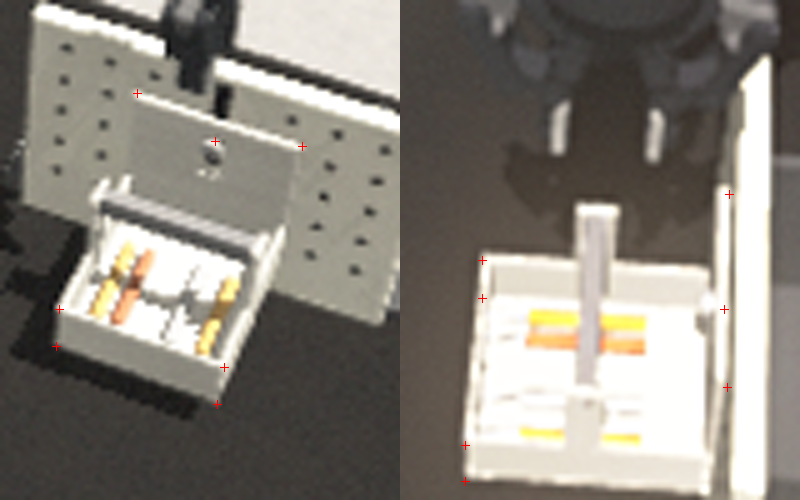

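The caddy hangs freely with its plate at the panel. The screw head sits at the top of the keyhole at scene crop (212,155), with the opening below it, and the corners match the hung model. The gripper is well clear, so I hand in.

```bash
python3 -c "
from workcell import bot,monitor
print(bot.job_done(),monitor.observe()['clock'])"
```

```text
the job is handed in; nothing more can be done
the job is handed in; nothing more can be done
```

The grey aluminium caddy is hanging upright on the panel screw, its back plate at the panel, and the job is handed in. The last clock reading before hand-in was about 15 s of the 56 s allowed.

- **Hanging it:** The keyhole went over the screw head on the first try. I touched the panel lightly, with one push peaking at about 16 N. I then felt both sides of the opening at +5.3 and −8.8 mm and centred at −1.75 mm. I drew it down 22 mm until the slot end met the screw, with a brief 12 N contact.
- **Weight check before release:** The wrist force changed from about −3.7 N with the caddy hanging free to +3 N, so the screw was carrying it. It read about 0 N after the jaws opened.
- **Final pictures:** Most corners match the expected hung position to 1–2 pixels. The front corners sit a little off, which fits a slight tilt from play behind the screw head. The screw head shows at the top of the keyhole and the gripper is well clear. I planned no contact with the phone, spool, tin or look-alike caddies and felt none, but I did not re-check them in the final images.
- **What failed or disagreed:**
  - My first grasp closed empty above the bar, because the fingertips sat higher than the stated offset. I reopened, went 20 mm lower and gripped it properly.
  - The two cameras put the screw at about 128 and 134 mm; the contact showed about 130 mm.
  - The panel contact came at about 2 mm in my estimated frame, which is within the calibration error.

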